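Hang the loose lead gauge on the rotary stand

ROBOT

A 6-joint arm with a two-finger parallel gripper is mounted at the origin on a cart in front of the work surface, level with it; the furniture and walls round the work are solid. World frame = base frame: x ahead of the robot, y to its left, z up, the work surface at z = 0. Lengths are in mm, angles in rad, forces in N, time in s.
With the tool pointing down it reaches from about 350 to 975 mm from the base axis. Payload 7.1 kg.
Tool frame: the origin (TCP) lies midway between the tips of the shut fingers; the grasp point (between the pads) lies pinch_z behind it (pinch_z is the distance from the TCP to the grasp point, in mm); z points along the fingers, y is the line along which they close (so a half turn about z gives the same grasp; the last joint's range is limited). The gripper opens to 88 mm and grips with 3 to 60 N. Pads are 20 mm wide; open, the fingers measure 115 mm over their backs; the gripper's body (75 mm by 178 mm) begins 61 mm behind the grasp point.
Start: joints at [-1.326, 0.423, 1.63, -0, 1.089, -0.019], TCP at [162.988, -603.357, 222.675] pointing down, gripper open.
Joint ranges: [-3, 3], [-0.9, 2.11], [0.09, 2.58], [-1.31, 4.45], [0.11, 2.69], [-2.54, 2.54]. Speed limits (rad/s): [2.39, 2.39, 3.01, 3.14, 3.14, 3.14].

INTERFACE

Orientations are given as a rotation vector (axis times angle).
In Python, from workcell import get_obs, get_image, close_job, pinch_z gives the robot as it stands.
- The arm moves only by the tool jog_arm, never from a script. Its argument "commands" is a list of rows, each a list of 3 entries, a list of its own where there are three numbers: the gripper command: -1 is shut, 1 is fully open, values between are in proportion, then the shift along the tool's x, y, z as a fraction of full scale, then the turn, a rotation vector about the tool's x, y, z as a fraction of full scale. In form: [[gripper, [tx, ty, tz], [rx, ry, rz]], ...]. A call has 1 to 10 rows; each row shifts and turns the commanded pose from where the row before left it, along the tool's axes as they then stand; what a row does not reach is not made up. Full scale, the value 1, is 0.1 m for a shift and 45 degrees for a turn. A row lasts 1/10 s, in which the tool goes at most 50 mm and 8.59 degrees, less where a joint would pass 70% of its speed; a pose out of reach is approached as far as the arm can. A call with a number of a shift or a turn outside -1 to 1 is refused whole. A call with a gripper value outside its range is refused whole. The fingers move at their own pace and stop on an object; the grip force is fixed at half the most. Time passes only in rows, so rows that do not move let the fingers close. It gives the time, the measured TCP pose, the force, the opening and the grip force at its end, in the units of the state.
- get_obs(): the state, without advancing time (a new reading comes with each control period).
- get_image(name): name is "side" or "top" or "wrist"; returns a dict with "image" (420x560x3 uint8, blue, green, red), "z_map" (420x560 float32, mm along the optical axis (not along the pixel's ray), 0 where there is no reading), "intrinsics" (3x3 intrinsics, pixels), "eye" and "orientation" of the camera in the world; the wrist camera has in their place "mount" (4x4, takes a point from camera to tool coordinates, whose origin is the TCP and whose axes are the flange's). Camera axes: x right, y down, z forward; pixel columns grow to the right and rows downward; lengths in mm; the calibration is good to about 2 mm. A picture is of the moment at which its call begins: read the wrist's pose just before it.
- close_job(): hands the job in; it is judged then, once.
The state is a dict: "t": time; "qpos": joint angles; "qvel": joint speeds; "joint_torque": joint torques, N m; "ee_pos": TCP position; "orientation": TCP orientation; "ft_force": force on the tool from outside, world axes, zero at the start; "moment": the same for the moment, N m; "width": finger opening in mm; "grasp_force": force on a finger pad.
Only numpy, scipy, OpenCV 4.12 (cv2) and the standard library are available. Lean on these libraries where they do the work, as an engineer would, in place of code of your own. Each camera call takes 0.05 s, during which the arm holds its last target. There are 200 camera calls.

TASK

Put the loose orange-banded steel lead gauge away on the rotary stand. First turn the stand's head so that its empty hook points straight towards you (the robot's side of the bench); then, because the gauge is too thin to pick up where it lies, slide it flat over the bench top until its plain end sticks out past the front edge of the bench, pinch it there by its two long sides, and hang it by its eye on the empty hook, so that it ends hanging straight down with its swing died away and the hook still pointing at you. Do not let the gauge fall off the bench and leave the other things on the bench where they are.

Things in the scene. Friction and masses are not known exactly. Their poses are not given: they have to be found in the camera images.
- gauge: Loose lead gauge, flat: steel plate 110x42x2 mm, 60 g, orange band, round eye (30 mm, hole 17) at its far end. Origin: centre of plate's underside; +x to the eye, +z up. Eye centre x=+65 mm, plain end x=-55, long sides y=+-21, centre of mass x=+6. Starts eye away from the robot, yaw within 0.25 rad. Fingertips pressed on it (about 10 N) drag it; pressed behind its middle it tends to turn.
- gauge_eye (a point): Centre of the 17 mm hole in the loose gauge's hanging eye, at mid thickness.
- gauge_plain_end (a point): Middle of the loose gauge's plain end (the end without the eye), at mid thickness.
- bench_edge (a point): A point on the outermost front edge of the bench (aluminium strip nearest the robot), at bench-top height. The edge is straight along world y; the bench lies on its +x side. The top is 30 mm thick there, free space in front and below. The outer 14 mm lie 0.6 mm lower than the top.
- stand: Fixed round grey base (90 mm across) and spindle of the rotary gauge stand. Origin: centre of its underside on the bench; the vertical turning axis passes through it. Its head has five hooks 72 degrees apart; four hold gauges like the loose one (bands blue, yellow, green, red), the fifth is empty. Tallest point (knob) 220 mm.
- carousel (a joint): Angle of the stand's turning head, rad. 0: the empty hook points straight to the robot's side (world -x). Positive: turned anticlockwise seen from above (at +1.57 the empty hook points to world -y). Turns both ways within +-3.1 against a light friction of about 0.05 N m and stays where it is left.
- knob (a point): Centre of the round black turning knob on top of the head, on the turning axis: 36 mm across, 24 mm tall, its centre 208 mm above the bench; 28 mm free height between knob and hub. Can be gripped across its sides from above at any yaw.
- hook_bar (a point): On the axis of the empty hook's level bar, 52 mm out from the turning axis, 158 mm above the bench: a hung gauge's eye sits here. The hook is a 5 mm rod: level bar out to an elbow 6 mm further out, then bent up (60 deg above level) to the tip; a 15 mm round shoulder 10 mm inward stops the eye. An eye threaded over the tip to the elbow hangs when let go, swings down, rocks about 3 s; its centre is then 6 mm under the bar.
- hook_tip (a point): Centre of the small red ball (6 mm) at the empty hook's upturned end: 69 mm out from the turning axis, 177 mm above the bench, i.e. 11 mm outward of and 19 mm above the elbow. The other hooks' tips are black.
- mouse: A dark computer mouse, 105 x 60 x 34 mm, left of the keyboard's near side; not to be moved. Origin: centre of its underside.
- caliper: A digital caliper, 71 x 200 x 11 mm, lying in front of the board rack; not to be moved. Origin: centre of its underside.
- side_cutters: Red-handled side cutters, 116 x 38 x 9 mm, lying on the right; not to be moved. Origin: centre of the underside.
- tweezers: Black tweezers, 123 x 9 x 9 mm, lying near the bench's front edge, in front of the stand; not to be moved. Origin: centre of the underside.
- blue_box: Small blue parts box, 51 x 56 x 23 mm, on the right; not to be moved. Origin: centre of its underside.
- red_box: Small red parts box, 51 x 56 x 23 mm, on the right; not to be moved. Origin: centre of its underside.
- tape: Flat roll of amber tape, 76 mm across, 12 mm thick, on the right; not to be moved. Origin: centre of its underside.

How it is judged (in metres and radians):
On the way, in this order (a step that is already met when the one before it is completed fails the run):
1. the stand's head is turned so that the empty hook points towards the robot (within 0.3 rad) (value of joint carousel between -0.3 and 0.3 rad), for 0.2 s.
2. the gauge lies flat on the bench with its plain end at least 20 mm out past the front edge (x of gauge_plain_end in the frame of bench_edge below -0.02 m and x of gauge in the frame of bench_edge above -0.02 m and height (world z) of gauge between -0.006 and 0.005 m and angle between gauge's own z axis and vertical below 0.08 rad), for 0.2 s.
At the end, for the whole second after the job is handed in: The gauge hangs by its eye on the empty hook: eye centre within 16 mm of hook_bar, eye end up, long axis within 0.2 rad of vertical, resting on the stand, swinging no faster than 0.12 m/s, and the hook still points towards the robot within 0.35 rad (distance between gauge_eye and hook_bar below 0.016 m and angle between gauge's own x axis and vertical below 0.2 rad and contact force between gauge and stand above 0.1 N and linear speed of gauge below 0.12 m/s and value of joint carousel between -0.35 and 0.35 rad); the robot touches nothing.
It fails at once if the gauge falls off the bench (height (world z) of gauge below -0.05 m).
It fails at once if another thing on the bench is pushed about (moved more than 25 mm) (distance of any of mouse, caliper, side_cutters, tweezers, blue_box, red_box, tape from where it was at the start of the episode above 0.025 m).
It also fails if it takes over 72 s, if anything falls off the work surface, if the arm or the gripper's body presses on something with over 40 N, if the wrist force passes 120 N, or if a joint passes its speed limit or range.

## Working session

There is one attempt and no reset: what is moved stays moved. The work goes in short steps, Python scripts to look and compute and a tool call to move; the robot and the scene stay as the last step left them, time stands still between calls to the robot, and variables do not carry over. Pictures are saved under pics/ and viewed, at most 10 in all, crops included, and the job is handed in when it is done.

Besides the shell and the picture viewer there is one more tool, called after "Call:" as name([rows], argument=value, ...), one row to a line, values as JSON. jog_arm: Moves the arm, as the interface text tells. Its arguments: {"type":"object","properties":{"commands":{"type":"array","items":{"type":"array"}}},"required":["commands"]}

```bash
mkdir -p pics; cat > h.py <<'E'
import numpy as np, cv2
from scipy.spatial.transform import Rotation as R
from workcell import get_obs,get_image,close_job,pinch_z
def cloud(n):
    o=get_obs(); d=get_image(n); z=d["z_map"]; K=np.array(d["intrinsics"])
    v,u=np.mgrid[:z.shape[0],:z.shape[1]]
    P=np.stack([(u-K[0,2])/K[0,0]*z,(v-K[1,2])/K[1,1]*z,z],-1)
    if n=="wrist":
        M=np.array(d["mount"]); P=P@M[:3,:3].T+M[:3,3]
        r=np.array(o["orientation"]); P=R.from_rotvec(r).apply(P.reshape(-1,3)).reshape(P.shape)+np.array(o["ee_pos"])
    else:
        q=np.array(d["orientation"]); 
        r=R.from_matrix(q) if q.shape==(3,3) else (R.from_rotvec(q) if q.size==3 else R.from_quat(q))
        P=r.apply(P.reshape(-1,3)).reshape(P.shape)+np.array(d["eye"])
    P[z==0]=np.nan
    return d["image"],P,d
E
python3 - <<'E'
from h import *
print(get_obs(),pinch_z)
for n in("top","side"):
    im,P,d=cloud(n); cv2.imwrite(f"pics/{n}0.png",im); np.savez(f"{n}0.npz",im=im,P=P)
    print(n,d["eye"],d["orientation"],d["intrinsics"],np.nanmedian(P[...,2]))
E
```

```text
{'t': 0.0, 'qpos': array([-1.32600851e+00,  4.23853882e-01,  1.63070788e+00,  2.71591991e-05,
        1.08858701e+00, -1.89675532e-02]), 'qvel': array([ 4.40792810e-05,  2.10337666e-04,  6.39024763e-04, -2.38793528e-03,
        9.95202734e-04,  2.60060172e-04]), 'joint_torque': array([ 3.63779116e-03, -5.44614387e+01, -2.73664445e+01,  6.46306062e-02,
        2.27979053e-02, -1.09515588e-04]), 'ee_pos': array([ 162.8564878 , -602.82154561,  221.8865289 ]), 'orientation': array([-3.11278049e+00, -4.12882780e-01,  2.37748349e-04]), 'ft_force': array([-0.22512636,  0.08994228, -0.3669135 ]), 'moment': array([-0.00835617,  0.02527995, -0.0028399 ]), 'grasp_force': 0.0, 'width': 87.83334880948777} 18.700000000000003
top [ 279.39639195  -28.54335147 1777.23158223] [-2.14921452  2.16186616 -0.16152919] [[514.56893389   0.         279.30640234]
 [  0.         514.56893389 208.76895912]
 [  0.           0.           1.        ]] -3.0730634216790804
side [  222.96838304 -1383.95843888   749.28461737] [-1.99401795  0.18163394 -0.14430611] [[404.58538876   0.         280.24605176]
 [  0.         404.58538876 211.36433122]
 [  0.           0.           1.        ]] 45.927505713016785
```

View pics/top0.png

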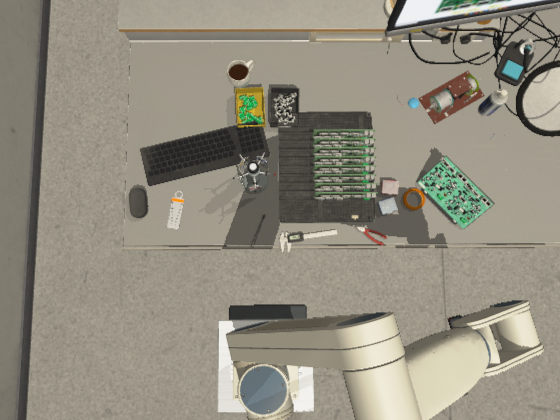

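View pics/side0.png

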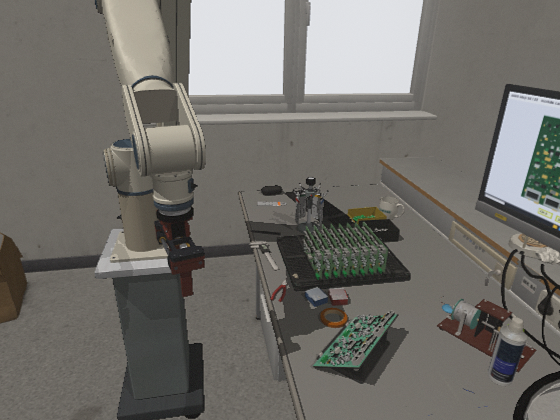

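The top view shows the gauge at about px (175,210), its eye at (180,195), the stand at (253,170) with its knob, the bench front edge at row ~247 and the tweezers at (258,228).

```bash
python3 - <<'E'
from h import *
f=np.load("top0.npz"); im,P=f["im"],f["P"]
for n,(u,v) in dict(eye=(180,193),g=(175,210),plain=(173,228),knob=(253,167),mouse=(138,202),tw1=(263,216),tw2=(252,240),kb=(185,180),e1=(175,240),e2=(175,244),e3=(175,248),e4=(260,247)).items(): print(n,P[v,u].round(1))
m=(P[...,2]>205)&(P[...,2]<235)&(abs(P[...,1]-P[167,253,1])<60)
m[:, :200]=0;m[:,300:]=0;m[:140]=0;m[200:]=0
print("knob",np.nanmedian(P[m],0),m.sum())
c=im[140:260,120:290]; cv2.imwrite("pics/crop0.png",cv2.resize(c,None,fx=4.7,fy=4.7,interpolation=cv2.INTER_CUBIC))
E
```

```text
eye [ 5.831e+02  2.961e+02 -4.000e-01]
g [522.3 311.    6.5]
plain [460.1 317.4   1.8]
knob [626.5  32.6 216.9]
mouse [546.7 432.3  34.1]
tw1 [500.1   6.2   3.9]
tw2 [ 4.172e+02  4.450e+01 -3.000e-01]
kb [628.9 279.2   1.4]
e1 [418.3 308.9   5.6]
e2 [ 4.049e+02  3.097e+02 -1.000e-01]
e3 [391.4 310.4  -4.9]
e4 [3.928e+02 1.690e+01 1.000e-01]
knob [626.81287566  32.61897815 219.397367  ] 115
```

View pics/crop0.png

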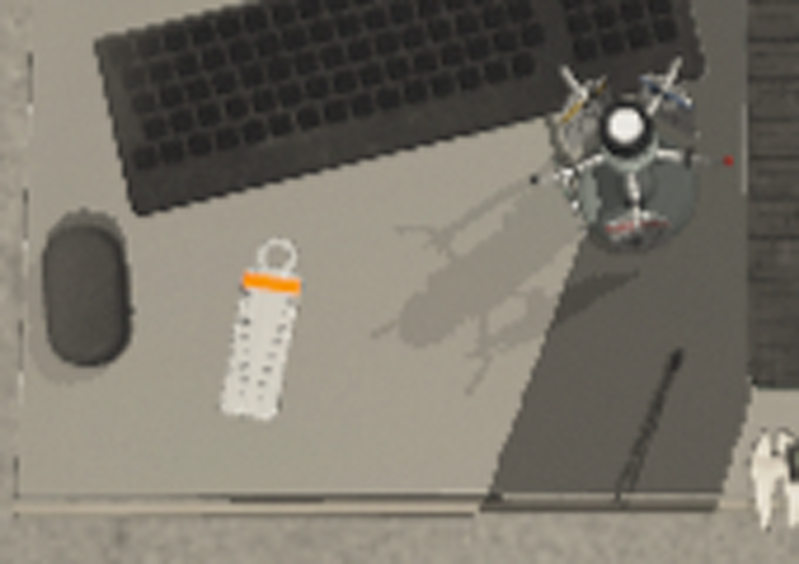

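```bash
python3 - <<'E'
from h import *
f=np.load("top0.npz"); im,P=f["im"].astype(int),f["P"]
b,g,r=im[...,0],im[...,1],im[...,2]
m=(r>g+50)&(r>b+50); s=np.zeros_like(m); s[168:180,268:282]=1
v,u=np.nonzero(m&s); print("red",u.mean(),v.mean(),len(u))
import sys
d=get_image("top"); K=np.array(d["intrinsics"]); Rm=R.from_rotvec(np.array(d["orientation"])); e=np.array(d["eye"])
def ray(u,v,z):
    q=Rm.apply([(u-K[0,2])/K[0,0],(v-K[1,2])/K[1,1],1]); return e+q*(z-e[2])/q[2]
t=ray(u.mean(),v.mean(),177); print("tip",t)
# knob by image circle at crop (626,127) white top, z=220
k=ray(120+626/4.7,140+127/4.7,220); print("knob",k, "ang", np.arctan2(*(t-k)[[1,0]]), "car=", (np.arctan2((t-k)[1],(t-k)[0])-np.pi+np.pi)%(2*np.pi)-np.pi, np.hypot(*(t-k)[:2]))
w=(r>150)&(abs(r-b)<60)&(g>150); w=((r+g+b)>520)|((r>g+60)&(r>200)); s[:]=0; s[186:232,162:188]=1
v,u=np.nonzero(w&s); Q=np.array([ray(a,c,2) for a,c in zip(u,v)])[:,:2]
print(len(Q),Q.mean(0)); rect=cv2.minAreaRect(Q.astype(np.float32)); print(rect)
for c in [(278,255),(272,282),(250,415)]: print(ray(120+c[0]/4.7,140+c[1]/4.7,2))
for c in (200,400): 
    print("edge",ray(120+c/4.7,140+513/4.7,0))
E
```

```text
red 274.6666666666667 173.66666666666666 3
tip [613.51895949 -34.43310455 177.        ]
knob [625.74053224  31.93149032 220.        ] ang -1.7529138590923006 car= 1.3886787944974923 67.48056234090961
370 [518.48571181 310.47593398]
((524.8881225585938, 309.4153137207031), (40.970211029052734, 133.69387817382812), 80.05687713623047)
[578.26872629 298.55973845   2.        ]
[558.00572935 302.59107368   2.        ]
[459.08649802 316.72123549   2.        ]
edge [387.43317795 352.07191324   0.        ]
edge [386.55931916 205.89758507   0.        ]
```

Call:
jog_arm([
  [0.6,[0,0,-0.4],[0,0,0]],
])

```text
t: 0.25
ee_pos: [162.1, -599.9, 257.5]
orientation: [-3.103, -0.412, 0.002]
ft_force: [0.0, -0.4, -0.1]
width: 82.8
grasp_force: 0.0
```

Call:
jog_arm([
  [1,[0.341,-0.273,0],[0,0,0]],
  [1,[0.341,-0.273,0],[0,0,0]],
  [1,[0.341,-0.273,0],[0,0,0]],
  [1,[0.341,-0.273,0],[0,0,0]],
  [1,[0.341,-0.273,0],[0,0,0]],
  [1,[0.341,-0.273,0],[0,0,0]],
  [1,[0.341,-0.273,0],[0,0,0]],
  [1,[0.341,-0.273,0],[0,0,0]],
  [1,[0.341,-0.273,0],[0,0,0]],
])

```text
t: 1.15
ee_pos: [395.9, -284.5, 262.7]
orientation: [-3.114, -0.413, -0.0]
ft_force: [0.7, -0.7, -0.3]
width: 88.2
grasp_force: 0.0
```

Call:
jog_arm([
  [1,[0.341,-0.273,0],[0,0,0]],
  [1,[0.341,-0.273,0],[0,0,0]],
  [1,[0.341,-0.273,0],[0,0,0]],
  [1,[0.341,-0.273,0],[0,0,0]],
  [1,[0.341,-0.273,0],[0,0,0]],
  [1,[0.341,-0.273,0],[0,0,0]],
  [1,[0.341,-0.273,0],[0,0,0]],
  [1,[0.341,-0.273,0],[0,0,0]],
])

```text
t: 1.95
ee_pos: [602.3, -2.4, 262.5]
orientation: [3.114, 0.414, -0.001]
ft_force: [1.0, -0.9, 0.7]
width: 87.6
grasp_force: 0.0
```

Call:
jog_arm([
  [1,[0,0,0],[0,0,-0.179]],
  [1,[0,0,0],[0,0,-0.179]],
  [1,[0,0,0],[0,0,-0.179]],
  [1,[0,0,0],[0,0,-0.179]],
  [1,[0,0,0],[0,0,-0.179]],
  [1,[0,0,0],[0,0,-0.179]],
  [1,[0,0,0],[0,0,-0.179]],
  [1,[0,0,0],[0,0,-0.179]],
  [1,[0,0,0],[0,0,0]],
])

```text
t: 2.85
ee_pos: [601.4, -4.2, 262.4]
orientation: [-2.413, -2.011, 0.001]
ft_force: [0.0, -0.4, 0.0]
width: 88.2
grasp_force: 0.0
```

```bash
python3 - <<'E'
from h import *
im,P,d=cloud("wrist"); cv2.imwrite("pics/w1.png",im)
m=(P[...,2]>212)&(P[...,2]<228)
q=P[m]; q=q[np.hypot(q[:,0]-626,q[:,1]-32)<40]; print(len(q),q.mean(0),q.min(0),q.max(0))
E
```

```text
2230 [631.8828263   34.45061768 219.34817561] [613.79517964  15.28277257 212.00788572] [650.61389212  52.28710624 221.73852014]
```

View pics/w1.png

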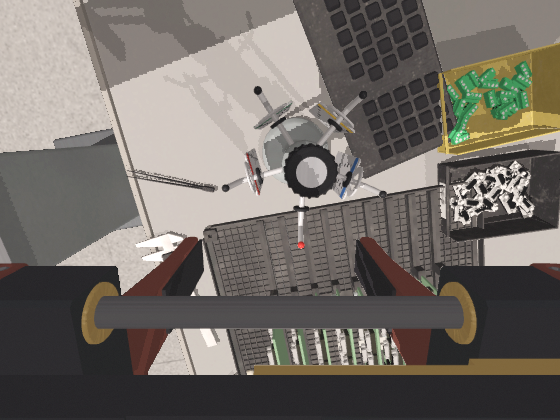

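The wrist view shows the knob at px (311,170), centre about (631,34) mm, with the empty red-tipped hook at (301,246).

Call:
jog_arm([
  [1,[0.21,0.107,0],[0,0,0]],
  [1,[0.21,0.107,0],[0,0,0]],
  [1,[0,0,0.34],[0,0,0]],
  [1,[0,0,0.34],[0,0,0]],
  [1,[0,0,0],[0,0,0]],
  [-0.1,[0,0,0],[0,0,0]],
  [-0.2,[0,0,0],[0,0,0]],
  [-0.3,[0,0,0],[0,0,0]],
  [-0.3,[0,0,0],[0,0,0]],
  [-0.3,[0,0,0],[0,0,0]],
])

```text
t: 3.9
ee_pos: [630.7, 33.2, 195.6]
orientation: [2.414, 2.009, 0.002]
ft_force: [-0.8, 0.2, -0.7]
width: 51.1
grasp_force: 0.0
```

Call:
jog_arm([
  [-0.3,[0,0,0],[0,0,0]],
  [-0.3,[0,0,0],[0,0,0]],
  [-0.3,[0,0,0],[0,0,0]],
  [-0.3,[0,0,0],[0,0,0]],
])

```text
t: 4.3
ee_pos: [630.6, 33.2, 194.9]
orientation: [2.414, 2.01, 0.001]
ft_force: [0.9, -0.5, 1.4]
width: 35.6
grasp_force: 30.0
```

Call:
jog_arm([
  [-0.3,[0,0,0],[0,0,0.177]],
  [-0.3,[0,0,0],[0,0,0.177]],
  [-0.3,[0,0,0],[0,0,0.177]],
  [-0.3,[0,0,0],[0,0,0.177]],
  [-0.3,[0,0,0],[0,0,0.177]],
  [-0.3,[0,0,0],[0,0,0.177]],
  [-0.3,[0,0,0],[0,0,0.177]],
  [-0.3,[0,0,0],[0,0,0.177]],
  [-0.3,[0,0,0],[0,0,0.177]],
  [-0.3,[0,0,0],[0,0,0.177]],
])

```text
t: 5.3
ee_pos: [630.3, 33.5, 194.9]
orientation: [-3.141, 0.011, -0.0]
ft_force: [0.1, 1.0, 1.7]
width: 35.5
grasp_force: 30.0
```

Call:
jog_arm([
  [-0.3,[0,0,0],[0,0,0]],
  [-0.3,[0,0,0],[0,0,0]],
  [0.5,[0,0,0],[0,0,0]],
  [1,[0,0,0],[0,0,0]],
  [1,[0,0,0],[0,0,0]],
  [1,[0,0,0],[0,0,0]],
  [1,[0,0,-0.4],[0,0,0]],
  [1,[-0.3,0,-0.4],[0,0,0]],
  [1,[-0.35,0,0],[0,0,0]],
  [1,[0,0,0],[0,0,0]],
])

```text
t: 6.3
ee_pos: [562.2, 33.4, 275.7]
orientation: [3.142, -0.002, -0.001]
ft_force: [0.7, 0.1, -0.3]
width: 87.8
grasp_force: 0.0
```

```bash
python3 - <<'E'
from h import *
print(get_obs()["ee_pos"],get_obs()["orientation"],get_obs()["qpos"])
im,P,d=cloud("wrist"); cv2.imwrite("pics/w2.png",im); np.savez("w2.npz",im=im,P=P)
a=im.astype(int); m=(a[...,2]>a[...,1]+70)&(a[...,2]>a[...,0]+70)&(P[...,2]>165)&(P[...,2]<190)
q=P[m]; q=q[np.hypot(q[:,0]-630,q[:,1]-33)<90]; print(len(q),np.median(q,0) if len(q) else "")
m=(P[...,2]>212)&(P[...,2]<228)
q=P[m]; q=q[np.hypot(q[:,0]-630,q[:,1]-33)<40]; print(len(q),q.mean(0),q.min(0),q.max(0))
E
```

```text
[562.22582959  33.35219205 275.66930676] [ 3.14157499e+00 -1.85767304e-03 -8.86162120e-04] [3.81192893e-02 2.74304530e-01 1.71806658e+00 5.32255847e-06
 1.14978593e+00 1.61009608e+00]
38 [563.60246044  36.52008966 178.60935464]
2140 [632.27605581  33.76374278 219.36489375] [613.30444817  15.39749689 215.28045072] [650.35218805  52.22458211 222.01534357]
```

View pics/w2.png

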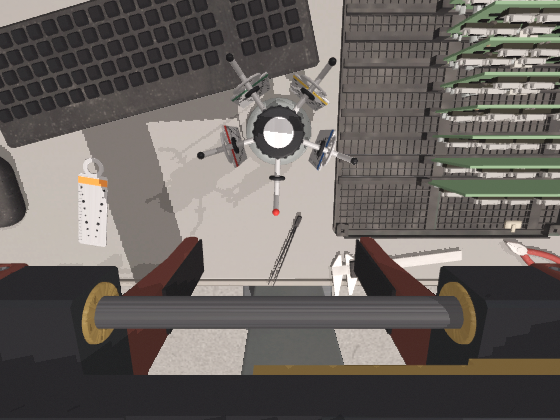

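The wrist view shows the empty hook pointing at the robot (red tip at px 276,212, knob at 278,132) and the gauge at (92,205).

```bash
python3 - <<'E'
from h import *
f=np.load("w2.npz"); im,P=f["im"].astype(int),f["P"]
s=im.sum(2); w=(s>540)|((im[...,2]>im[...,0]+90)); k=np.zeros_like(w); k[150:255,60:125]=1
w=(w&k).astype(np.uint8); w=cv2.morphologyEx(w,cv2.MORPH_CLOSE,np.ones((5,5)))
n,l,st,_=cv2.connectedComponentsWithStats(w); i=1+np.argmax(st[1:,4]); q=P[l==i][:,:2]; q=q[~np.isnan(q[:,0])]
r=cv2.minAreaRect(q.astype(np.float32)); print(r,cv2.boxPoints(r),np.nanmedian(P[l==i][:,2]))
for v in range(266,296,2): print(v,P[v,215].round(1),P[v,320].round(1),im[v,215],im[v,320])
E
```

```text
((526.7998657226562, 324.5255432128906), (160.0226593017578, 100.58744049072266), 0.1554921716451645) [[446.65234 374.60196]
 [446.9253  274.01486]
 [606.9474  274.44913]
 [606.67444 375.03622]] 0.2078829706886154
266 [4.276e+02 1.333e+02 4.000e-01] [427.8 -31.8   0.7] [184 191 200] [184 192 201]
268 [4.241e+02 1.335e+02 2.000e-01] [424.4 -31.9   0.6] [184 191 200] [184 191 201]
270 [420.9 133.6   0.7] [ 4.206e+02 -3.220e+01 -2.000e-01] [184 190 200] [184 191 200]
272 [415.7 134.6  -2.9] [416.7 -32.4  -1. ] [184 191 201] [184 191 200]
274 [413.  134.4  -1.3] [412.2 -32.8  -3.1] [184 191 201] [184 191 200]
276 [410.5 134.1   0.7] [409.7 -32.7  -1.2] [184 192 201] [184 192 201]
278 [406.3 134.7  -0.7] [406.5 -32.7  -0.6] [196 203 212] [163 171 180]
280 [401.3 135.5  -3.5] [401.5 -33.3  -3.3] [101 108 116] [100 108 115]
282 [398.7 135.3  -1.7] [399.  -33.1  -1.3] [184 194 205] [183 193 204]
284 [ 3.960e+02  1.351e+02 -2.000e-01] [395.5 -33.2  -1.2] [184 195 206] [183 194 205]
286 [ -18.7  309.7 -748.5] [ 110.1 -111.4 -514.5] [166 172 181] [ 98 101 101]
288 [ -29.   310.5 -749.7] [ 113.  -108.7 -495.3] [165 172 181] [95 98 99]
290 [ -36.9  310.2 -746.5] [ 110.3 -107.7 -486.6] [170 177 186] [96 98 99]
292 [ -47.9  311.3 -748.9] [ 111.3 -105.7 -471.7] [177 184 193] [96 98 99]
294 [ -60.4  312.9 -753.4] [ 111.2 -104.  -459.1] [177 185 193] [96 98 99]
```

Call:
jog_arm([
  [1,[0,-0.463,0],[0,0,0]],
  [1,[0,-0.463,0],[0,0,0]],
  [1,[0,-0.463,0],[0,0,0]],
  [1,[0,-0.463,0],[0,0,0]],
  [1,[0,-0.463,0],[0,0,0]],
  [0.5,[0,-0.463,0],[0,0,0]],
  [0.0,[0,0,0.38],[0,0,0]],
  [-0.6,[0,0,0.38],[0,0,0]],
  [-0.6,[0,0,0],[0,0,0]],
  [-0.6,[0,0,0],[0,0,0]],
])

```text
t: 7.35
ee_pos: [566.1, 311.2, 198.0]
orientation: [3.141, -0.003, -0.003]
ft_force: [-0.0, -0.5, 0.4]
width: 51.6
grasp_force: 0.0
```

```bash
python3 - <<'E'
from h import *
print(get_obs()["ee_pos"],get_obs()["width"])
im,P,d=cloud("wrist"); cv2.imwrite("pics/w3.png",im); np.savez("w3.npz",im=im,P=P); print(d["mount"])
E
```

```text
[566.07725362 311.17910888 198.049083  ] 51.61982485442052
[[ 1.62199181e-03 -9.67315944e-01 -2.53568993e-01  7.04421706e+01]
 [ 9.99998666e-01  1.61792483e-03  2.24574617e-04 -1.03085410e-01]
 [ 1.93020962e-04 -2.53569019e-01  9.67317278e-01 -1.61494482e+02]
 [ 0.00000000e+00  0.00000000e+00  0.00000000e+00  1.00000000e+00]]
```

View pics/w3.png

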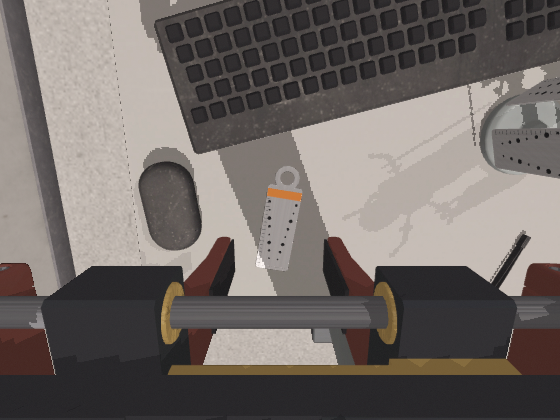

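The wrist view shows the gauge's eye at px (287,176), and its plain end mid about (273,269), lying mostly in the robot's shadow.

```bash
python3 - <<'E'
from h import *
f=np.load("w3.npz"); P=f["P"]; im=f["im"]
def s(u,v,z=None): return np.nanmedian(P[v-1:v+2,u-1:u+2].reshape(-1,3),0).round(1)
for n,p in dict(eyeL=(278,176),eyeR=(297,177),body=(280,230),c1=(257,266),c2=(288,269),t1=(268,187),t2=(301,191),bench=(320,220)).items(): print(n,s(*p))
E
```

```text
eyeL [584.7 311.7   1. ]
eyeR [583.6 289.1   1.7]
body [517.1 309.3   1.5]
c1 [4.676e+02 3.389e+02 2.000e-01]
c2 [ 4.630e+02  2.988e+02 -3.000e-01]
t1 [571.4 323.8   0.7]
t2 [566.4 284.    0.7]
bench [529.3 259.4  -0.7]
```

Call:
jog_arm([
  [-0.77,[-0.24,0.006,0],[0,0,0.0975]],
  [-0.77,[-0.24,0.034,0],[0,0,0.0975]],
  [-0.77,[0,0,0.45],[0,0,0]],
  [-0.77,[0,0,0.45],[0,0,0]],
  [-0.77,[0,0,0.45],[0,0,0]],
  [-0.77,[0,0,0.4],[0,0,0]],
  [-0.77,[0,0,0.05],[0,0,0]],
  [-0.77,[0,0,0],[0,0,0]],
])

```text
t: 8.2
ee_pos: [518.7, 309.4, 19.7]
orientation: [-3.132, 0.244, -0.001]
ft_force: [0.0, 0.5, -0.0]
width: 10.2
grasp_force: 0.0
```

Call:
jog_arm([
  [-0.77,[0,0,0.1],[0,0,0]],
  [-0.77,[0,0,0.05],[0,0,0]],
  [-0.77,[0,0,0.015],[0,0,0]],
  [-0.77,[0,0,0.01],[0,0,0]],
  [-0.77,[0,0,0],[0,0,0]],
])

```text
t: 8.7
ee_pos: [518.0, 309.4, 2.4]
orientation: [-3.132, 0.243, -0.002]
ft_force: [-1.5, -1.2, 5.7]
width: 9.9
grasp_force: 2.9
```

Call:
jog_arm([
  [-0.77,[0,0,0.005],[0,0,0]],
  [-0.77,[0,0,0.003],[0,0,0]],
  [-0.77,[0,0,0],[0,0,0]],
])

```text
t: 9.0
ee_pos: [518.1, 309.4, 2.3]
orientation: [-3.132, 0.243, -0.002]
ft_force: [-3.8, -2.3, 13.1]
width: 10.2
grasp_force: 6.5
```

Call:
jog_arm([
  [-0.77,[-0.04,0.0062,0],[0,0,0]],
  [-0.77,[-0.08,0.0124,0],[0,0,0]],
  [-0.77,[-0.08,0.0124,0],[0,0,0]],
  [-0.77,[-0.08,0.0124,0],[0,0,0]],
  [-0.77,[-0.08,0.0124,0],[0,0,0]],
  [-0.77,[0,0,0],[0,0,0]],
])

```text
t: 9.6
ee_pos: [482.5, 310.5, 2.4]
orientation: [-3.129, 0.242, -0.006]
ft_force: [-0.1, 1.1, 8.8]
width: 10.3
grasp_force: 4.8
```

```bash
python3 - <<'E'
from h import *
im,P,d=cloud("top"); c=im[170:260,140:220]; cv2.imwrite("pics/t1.png",cv2.resize(c,None,fx=5,fy=5))
im,P,d=cloud("wrist"); cv2.imwrite("pics/w4.png",im)
E
```

```text
(no output)
```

View pics/w4.png

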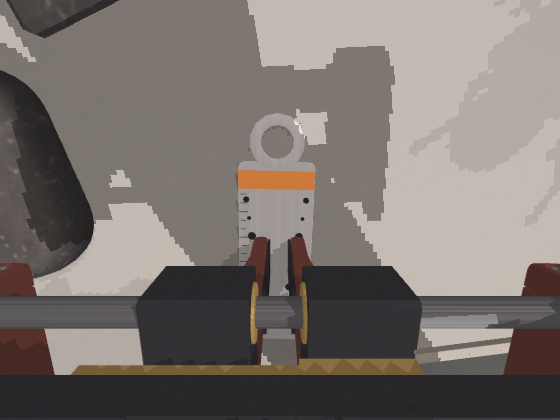

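The gauge followed and stays square to the fingers (eye at px 277,142).

Call:
jog_arm([
  [-0.77,[-0.08,0.0124,0.002],[0,0,0]],
  [-0.77,[-0.08,0.0124,0],[0,0,0]],
  [-0.77,[-0.08,0.0124,0],[0,0,0]],
  [-0.77,[-0.08,0.0124,0],[0,0,0]],
  [-0.77,[-0.08,0.0124,0],[0,0,0]],
  [-0.77,[-0.08,0.0124,0],[0,0,0]],
  [-0.77,[-0.08,0.0124,0],[0,0,0]],
  [-0.77,[0,0,0],[0,0,0]],
])

```text
t: 10.5
ee_pos: [426.5, 311.1, 2.3]
orientation: [-3.128, 0.242, -0.008]
ft_force: [0.2, 2.4, 12.3]
width: 10.6
grasp_force: 6.0
```

```bash
cat > eye.py <<'E'
from h import *
o=get_obs(); im,P,d=cloud("wrist"); np.savez("w5.npz",im=im,P=P); cv2.imwrite("pics/eye_%d.png"%(o["t"]*100),im)
a=im.astype(int); m=(a[...,2]>a[...,0]+110)&(a[...,1]<a[...,2]-40)&(a[...,1]>a[...,0]+20)
n,l,st,c=cv2.connectedComponentsWithStats(m.astype(np.uint8)); 
for i in range(1,n):
    if st[i,4]>150: 
        q=P[l==i]; print(st[i],c[i].round(1),np.nanmedian(q,0).round(1))
        r=cv2.minAreaRect(q[~np.isnan(q[:,0])][:,:2].astype(np.float32)); print(r)
print(o["ee_pos"].round(1),o["ft_force"].round(1))
E
python3 eye.py
```

```text
[ 238  170   77   20 1363] [276.2 179.3] [471.4 305.7   1.6]
((471.34002685546875, 305.73565673828125), (41.44287872314453, 10.012101173400879), 79.82423400878906)
[426.5 311.1   2.3] [ 0.2  2.4 12.3]
```

Call:
jog_arm([
  [-0.77,[-0.06,0.009,0],[0,0,0]],
  [-0.77,[-0.06,0.009,0],[0,0,0]],
  [-0.77,[-0.04,0.006,0],[0,0,0]],
  [-0.77,[0,0,0],[0,0,0]],
  [-0.77,[0,0,0],[0,0,0]],
  [-0.77,[0,0,-0.1],[0,0,0]],
  [-0.77,[0,0,-0.5],[0,0,0]],
  [-0.77,[0,0,-0.5],[0,0,0]],
  [-0.5,[0,0,-0.2],[0,0,0]],
  [0,[0,0,0],[0,0,0]],
])

```text
t: 11.55
ee_pos: [409.8, 310.5, 133.9]
orientation: [-3.128, 0.242, -0.008]
ft_force: [-0.8, -0.2, -0.1]
width: 22.4
grasp_force: 0.0
```

```bash
python3 eye.py; ls pics
```

```text
[256 153  43  11 429] [277. 158.] [455.8 305.8   1.6]
((455.6932373046875, 305.7548522949219), (40.87874221801758, 9.553014755249023), 78.88636779785156)
[409.8 310.5 133.9] [-0.8 -0.2 -0.1]
crop0.png
eye_1050.png
eye_1155.png
side0.png
t1.png
top0.png
w1.png
w2.png
w3.png
w4.png
```

View pics/eye_1155.png

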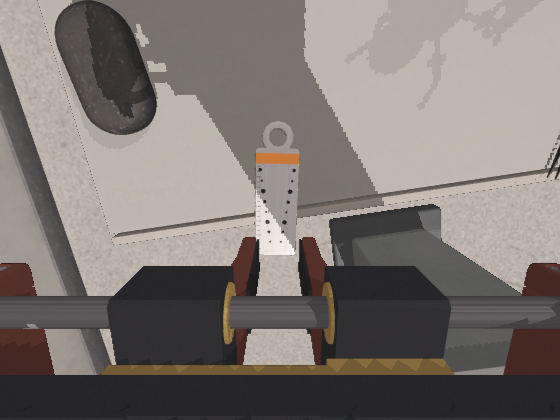

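The gauge overhangs by about 34 mm (edge at rows ~220, plain end at 254, eye at (277,138)), aligned with the tool.

Call:
jog_arm([
  [1,[-0.208,-0.01,0],[0,0,0]],
  [1,[-0.208,-0.01,0],[0,0,0]],
  [1,[0,0,0],[0,0,0]],
  [1,[0,0,0.4],[0,0,0]],
  [1,[0,0,0.4],[0,0,0]],
  [1,[0,0,0.3],[0,0,0]],
  [1,[0,0,0.2],[0,0,0]],
  [1,[0,0,0.216],[0,0,0]],
  [1,[0,0,0],[0,0,0]],
])

```text
t: 12.5
ee_pos: [365.9, 315.8, -24.6]
orientation: [3.128, -0.243, -0.007]
ft_force: [-0.1, 0.1, -0.1]
width: 87.9
grasp_force: 0.0
```

Call:
jog_arm([
  [1,[0.02,-0.025,-0.065],[0,0,0]],
  [1,[0,0,0],[0,0,0]],
  [0,[0,0,0],[0,0,0]],
  [-0.3,[0,0,0],[0,0,0]],
  [-0.3,[0,0,0],[0,0,0]],
  [-0.3,[0,0,0],[0,0,0]],
  [-0.3,[0,0,0],[0,0,0]],
  [-0.3,[0,0,0],[0,0,0]],
  [-0.3,[0,0,0],[0,0,0]],
])

```text
t: 13.4
ee_pos: [369.8, 319.8, -15.0]
orientation: [3.132, -0.243, -0.0]
ft_force: [-0.2, -0.3, 0.1]
width: 40.4
grasp_force: 30.0
```

Call:
jog_arm([
  [-0.3,[0,0,-0.1],[0,0,0]],
  [-0.3,[0,0,-0.2],[0,0,0]],
  [-0.3,[0,0,-0.4],[0,0,0]],
  [-0.3,[0,0,-0.4],[0,0,0]],
  [-0.3,[0,0,-0.4],[0,0,0]],
  [-0.3,[0,0,-0.4],[0,0,0]],
  [-0.3,[0,0,-0.2],[0,0,0]],
  [-0.3,[0,0,0],[0,0,0]],
])

```text
t: 14.2
ee_pos: [371.2, 321.0, 198.6]
orientation: [-3.128, 0.243, -0.007]
ft_force: [0.6, -0.5, -1.1]
width: 40.8
grasp_force: 30.0
```

```bash
python3 - <<'E'
from h import *
o=get_obs(); im,P,d=cloud("wrist"); np.savez("w6.npz",im=im,P=P,ee=o["ee_pos"],r=o["orientation"]); cv2.imwrite("pics/w6.png",im)
T=R.from_rotvec(o["orientation"]).inv().apply((P-o["ee_pos"]).reshape(-1,3)).reshape(P.shape)
print(o["ee_pos"],o["qpos"],o["grasp_force"],o["width"])
# plate points in tool frame
m=(abs(T[...,1])<26)&(T[...,2]<15)&(T[...,2]>-60)&(T[...,0]>20)&(T[...,0]<130)
q=T[m]; print(len(q),q.min(0),q.max(0)); 
A=np.c_[q[:,0],np.ones(len(q))]; print("z=a x+b",np.linalg.lstsq(A,q[:,2],rcond=None)[0])
w=m&(T[...,0]>78); v,u=np.nonzero(m); print(u.min(),u.max(),v.min(),v.max())
for x in range(20,125,5):
    s=q[(q[:,0]>x)&(q[:,0]<=x+5)]; 
    if len(s): print(x,len(s),s[:,1].min().round(1),s[:,1].max().round(1),np.median(s[:,2]).round(1))
E
```

```text
[371.22100223 320.99855434 198.61705763] [6.88716219e-01 2.56620405e-01 1.94564351e+00 1.10066972e-05
 9.32705215e-01 2.41431248e+00] 29.99744027853012 40.8108328367984
16616 [ 20.00081631 -21.20645479 -18.19745551] [122.02765103  21.2142328  -13.02828194]
z=a x+b [ 9.01980267e-03 -1.63882311e+01]
233 326 7 234
20 762 -21.0 20.8 -16.2
25 808 -21.2 20.7 -16.1
30 807 -21.2 20.7 -16.1
35 834 -21.0 20.8 -16.1
40 850 -20.7 20.7 -16.0
45 894 -21.1 20.9 -15.9
50 899 -20.9 20.7 -15.9
55 927 -20.7 20.8 -15.9
60 914 -21.1 20.8 -15.8
65 971 -21.0 20.6 -15.8
70 994 -20.7 20.9 -15.7
75 1073 -21.1 20.9 -15.7
80 1017 -20.9 21.1 -15.7
85 1096 -20.7 20.8 -15.7
90 1098 -21.1 21.2 -15.6
95 768 -19.9 20.0 -15.4
100 395 -14.4 14.3 -15.4
105 357 -14.4 14.3 -15.4
110 453 -14.2 14.2 -15.2
115 608 -11.9 11.9 -15.3
120 91 -6.7 7.1 -15.2
```

Call:
jog_arm([
  [-0.3,[0.132,0.391,0],[0,0,0]],
  [-0.3,[0.132,0.391,0],[0,0,0]],
  [-0.3,[0.132,0.391,0],[0,0,0]],
  [-0.3,[0.132,0.391,0],[0,0,0]],
  [-0.3,[0.132,0.391,0],[0,0,0]],
  [-0.3,[0.132,0.391,0],[0,0,0]],
  [-0.3,[0.132,0.391,0],[0,0,0]],
  [-0.3,[0,0,0],[0,0,-0.146]],
  [-0.3,[0,0,0],[0,0,0]],
])

```text
t: 15.15
ee_pos: [417.8, 34.0, 193.6]
orientation: [3.141, -0.066, -0.005]
ft_force: [-0.3, 0.1, -0.8]
width: 41.2
grasp_force: 30.0
```

Call:
jog_arm([
  [-0.3,[0,0,0],[0,0.1,0]],
  [-0.3,[0,0,0],[0,0.17,0]],
  [-0.3,[0,0,0],[0,0.17,0]],
  [-0.3,[0,0,0],[0,0.17,0]],
  [-0.3,[0,0,0],[0,0.17,0]],
  [-0.3,[0,0,0],[0,0,0]],
])

```text
t: 15.75
ee_pos: [417.9, 27.8, 194.2]
orientation: [3.0, -0.073, 0.812]
ft_force: [0.3, 0.0, -0.4]
width: 40.9
grasp_force: 30.0
```

```bash
cat > st.py <<'E'
from h import *
o=get_obs(); r=R.from_rotvec(o["orientation"]); p=o["ee_pos"]
print("t",o["t"],"ee",p.round(1),"q",o["qpos"].round(3),"grip",o["grasp_force"])
print("toolx",r.apply([1,0,0]).round(3),"tooly",r.apply([0,1,0]).round(3),"toolz",r.apply([0,0,1]).round(3))
E=p+r.apply([106.2,0,-14.3]); print("eye",E.round(1))
for n,g in dict(pre=[554,36.4,190],elbow=[571,35.8,160]).items(): print(n,r.inv().apply(np.array(g)-E).round(1))
E
python3 st.py
```

```text
t 15.75 ee [417.9  27.8 194.2] q [ 1.120e-01  2.000e-03  2.413e+00 -4.550e-01  2.280e-01  2.150e+00] grip 29.997797906398773
toolx [ 0.863 -0.037  0.504] tooly [-0.054 -0.998  0.019] toolz [ 0.503 -0.044 -0.863]
eye [502.3  24.6 260.1]
pre [  8.8 -16.   86. ]
elbow [  8.3 -16.8 120.5]
```

```bash
cat > tip.py <<'E'
from h import *
o=get_obs(); im,P,d=cloud("wrist"); cv2.imwrite("pics/tip_%d.png"%(o["t"]*100),im)
r=R.from_rotvec(o["orientation"]); T=r.inv().apply((P-o["ee_pos"]).reshape(-1,3)).reshape(P.shape)
a=im.astype(int); m=(a[...,2]>a[...,1]+70)&(a[...,2]>a[...,0]+70)&(abs(P[...,1]-36)<15)&(abs(P[...,0]-562)<20)&(P[...,2]>160)&(P[...,2]<195)
v,u=np.nonzero(m); print("tip px",u.mean(),v.mean(),len(u),"world",np.nanmedian(P[m],0).round(1),"tool",np.nanmedian(T[m],0).round(1))
m=(abs(T[...,1])<26)&(T[...,2]<0)&(T[...,2]>-40)&(T[...,0]>20)&(T[...,0]<130)
q=T[m]; e=q[q[:,0]>100]; print("eye tool: xmax",np.percentile(e[:,0],99.5).round(1),"y",(e[:,1].min()+e[:,1].max())/2,"z",np.median(e[:,2]))
E
python3 tip.py
```

```text
tip px nan nan 0 world [nan nan nan] tool [nan nan nan]
eye tool: xmax 121.0 y 0.18336974677091877 z -14.85703114020015tip.py:5: RuntimeWarning: Mean of empty slice.
  v,u=np.nonzero(m); print("tip px",u.mean(),v.mean(),len(u),"world",np.nanmedian(P[m],0).round(1),"tool",np.nanmedian(T[m],0).round(1))
  ret = ret.dtype.type(ret / rcount)
  return np.nanmean(a, axis, out=out, keepdims=keepdims)
```

Call:
jog_arm([
  [-0.3,[0.03,-0.055,0.2],[0,0,0]],
  [-0.3,[0.03,-0.055,0.2],[0,0,0]],
  [-0.3,[0.03,-0.05,0.2],[0,0,0]],
  [-0.3,[0,0,0],[0,0,0]],
])

```text
t: 16.2
ee_pos: [463.0, 37.8, 154.6]
orientation: [3.009, -0.072, 0.802]
ft_force: [1.0, 0.3, 0.3]
width: 41.1
grasp_force: 30.0
```

```bash
python3 st.py; python3 tip.py 2>/dev/null; python3 - <<'E'
from h import *
im,P,d=cloud("side"); np.savez("s1.npz",im=im,P=P); c=im[150:260,230:370]; w=cv2.imread("pics/tip_%d.png"%(get_obs()["t"]*100-5)) 
import glob; f=sorted(glob.glob("pics/tip_*.png"))[-1]; w=cv2.imread(f)
c=cv2.resize(c,(534,420),interpolation=cv2.INTER_CUBIC)
o=np.hstack([w[:300,160:400],c[:300]]); cv2.imwrite("pics/both.png",o)
E
```

```text
t 16.2 ee [463.   37.8 154.6] q [ 0.121  0.181  2.357 -0.826  0.133  2.536] grip 29.997173845767975
toolx [ 0.866 -0.038  0.498] tooly [-0.052 -0.999  0.014] toolz [ 0.497 -0.038 -0.867]
eye [547.9  34.3 219.9]
pre [-9.7 -2.8 28.9]
elbow [-9.9 -3.5 63.4]
tip px nan nan 0 world [nan nan nan] tool [nan nan nan]
eye tool: xmax 120.9 y 0.01788995713196151 z -14.845691706086642[ WARN:0@1.225] global loadsave.cpp:275 findDecoder imread_('pics/tip_1625.png'): can't open/read file: check file path/integrity
```

View pics/both.png

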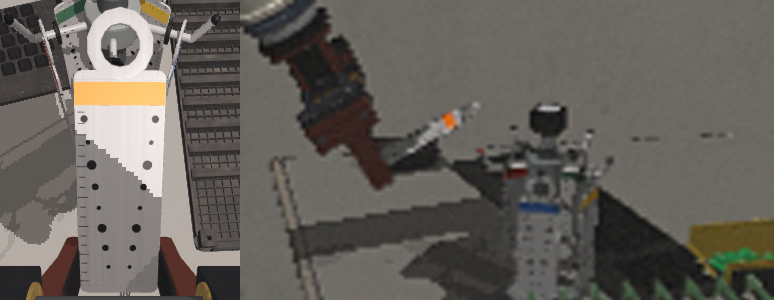

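Left half (wrist) shows the eye in front of the hub, right half (side) the gauge tilted above the hook. The wrist is close to its joint-6 limit here, so I'll check the kinematics before going on.

```bash
cat > kin.py <<'E'
from h import *
from scipy.optimize import least_squares
D=[([-1.326,.42385,1.63071,0,1.08859,-.019],[162.86,-602.82,221.89],[-3.11278,-.41288,0]),
([.0381,.2743,1.71807,0,1.14979,1.6101],[562.23,33.35,275.67],[3.14157,-.00186,-.0009]),
([.68872,.25662,1.94564,0,.9327,2.4143],[371.22,321,198.62],[-3.128,.243,-.007]),
([.112,.002,2.413,-.455,.228,2.15],[417.9,27.8,194.2],[3.0,-.073,.812]),
([.121,.181,2.357,-.826,.133,2.536],[463.0,37.8,154.6],[3.009,-.072,.802])]
Ry=lambda a:R.from_euler("y",a); Rz=lambda a:R.from_euler("z",a)
def fk(q,p):
    a1,h,L1,L2,c,L=p
    A=Rz(q[0]); pos=A.apply([a1,0,h]); A=A*Ry(q[1]); pos=pos+A.apply([0,0,L1]); A=A*Ry(q[2]); pos=pos+A.apply([c,0,L2])
    A=A*Rz(q[3])*Ry(q[4])*Rz(q[5]); return pos+A.apply([0,0,L]),A
OFF=Rz(np.pi/2)
def res(p): return np.concatenate([fk(q,p)[0]-np.array(x) for q,x,_ in D])
s=least_squares(res,[50,400,450,450,0,250],x_scale=100); p=s.x
if __name__=="__main__":
    print(p.round(1),res(p).round(1))
    for q,x,r in D: print(((fk(q,p)[1]).inv()*R.from_rotvec(r)).as_rotvec().round(3))
E
python3 kin.py
```

```text
[ 32.3 254.1 538.4 447.   58.4 262.7] [-12.2  -0.4   0.7  -0.7 -11.9  -2.2  12.5  -5.2   2.6  -0.8  -7.1  -1.3
  -0.1  -7.3   0.2]
[-0.     0.     1.571]
[ 0.    -0.     1.571]
[-0.000e+00 -1.000e-03  1.571e+00]
[-0.00e+00 -1.00e-03  1.57e+00]
[0.   0.   1.57]
```

```bash
sed -i 's/a1,h,L1,L2,c,L=p/a1,h,L1,L2,c,L,b=p/; s/\[a1,0,h\]/[a1,b,h]/; s/0,250\]/0,250,-8]/' kin.py; cat > ik.py <<'E'
from kin import *
lo=np.array([-3,-.9,.09,-1.31,.11,-2.54]); hi=np.array([3,2.11,2.58,4.45,2.69,2.54])
def tool(th,yaw): # tool down yaw: x->(cos,sin,0); then tilt about tool y
    return R.from_euler("z",yaw)*R.from_rotvec([np.pi,0,0])*R.from_euler("y",th)
def ik(pos,A,seed):
    f=lambda q:np.r_[(fk(q,p)[0]-pos)/100,((fk(q,p)[1]*OFF).inv()*A).as_rotvec()]
    s=least_squares(f,np.clip(seed,lo+1e-3,hi-1e-3),bounds=(lo,hi)); return s.x,abs(s.fun).max()
if __name__=="__main__":
    print(p.round(1),abs(res(p)).max())
    E=np.array([106.2,0,-14.3])
    for nm,e in (("high",[548,34,220]),("pre",[554,36.4,190]),("elbow",[572,35.8,159])):
        for deg in (20,30,40,50,60,75):
            A=tool(np.radians(deg),-.04); P=np.array(e)-A.apply(E)
            for sd in ([.1,.2,2.3,0,.3,1.6],[.1,.2,2.3,3.14,.3,-1.5]):
                q,er=ik(P,A,sd); print(nm,deg,q.round(2),"%.4f"%er,P.round(0))
E
python3 ik.py
```

```text
[ -0.6 311.  564.3 484.9  77.1 309.7  11.8] 0.17315407167275865
high 20 [ 0.09  0.14  2.26 -0.11  0.4   1.79] 0.0000 [453.  38. 170.]
high 20 [ 0.13  0.15  2.43  4.26  0.11 -2.54] 0.2675 [453.  38. 170.]
high 30 [ 0.1   0.18  2.36 -0.71  0.11  2.4 ] 0.0006 [463.  37. 155.]
high 30 [ 0.12  0.2   2.41  4.25  0.11 -2.54] 0.0737 [463.  37. 155.]
high 40 [ 0.11  0.22  2.33 -0.85  0.11  2.54] 0.1824 [476.  37. 141.]
high 40 [ 0.12  0.28  2.45  3.5   0.3  -1.79] 0.0000 [476.  37. 141.]
high 50 [ 0.1   0.26  2.3  -0.86  0.11  2.54] 0.3643 [491.  36. 129.]
high 50 [ 0.13  0.45  2.51  3.35  0.69 -1.62] 0.0000 [491.  36. 129.]
high 60 [ 0.1   0.3   2.27 -0.88  0.11  2.54] 0.5396 [507.  36. 121.]
high 60 [ 0.14  0.66  2.53  3.32  1.1  -1.56] 0.0000 [507.  36. 121.]
high 75 [ 0.09  0.34  2.22 -0.89  0.11  2.54] 0.7908 [534.  35. 114.]
high 75 [ 0.15  0.97  2.49  3.32  1.62 -1.51] 0.0000 [534.  35. 114.]
pre 20 [ 0.09  0.22  2.27 -0.15  0.31  1.83] 0.0000 [459.  40. 140.]
pre 20 [ 0.13  0.23  2.4   4.27  0.11 -2.54] 0.2120 [459.  40. 140.]
pre 30 [ 0.11  0.26  2.33 -0.84  0.11  2.54] 0.0478 [469. 
[... 783 characters left out ...]
[ 0.11  0.36  2.28 -0.84  0.11  2.54] 0.0919 [487.  39.  94.]
elbow 30 [ 0.1   0.38  2.34  3.77  0.12 -2.07] 0.0000 [487.  39.  94.]
elbow 40 [ 0.1   0.4   2.25 -0.85  0.11  2.54] 0.2749 [500.  39.  80.]
elbow 40 [ 0.11  0.5   2.41  3.36  0.47 -1.65] 0.0000 [500.  39.  80.]
elbow 50 [ 0.1   0.43  2.22 -0.86  0.11  2.54] 0.4516 [515.  38.  68.]
elbow 50 [ 0.13  0.67  2.45  3.31  0.85 -1.58] 0.0000 [515.  38.  68.]
elbow 60 [ 0.1   0.46  2.19 -0.87  0.11  2.54] 0.6222 [531.  37.  60.]
elbow 60 [ 0.14  0.86  2.46  3.3   1.22 -1.54] 0.0000 [531.  37.  60.]
elbow 75 [ 0.09  0.5   2.14 -0.89  0.11  2.54] 0.8674 [558.  36.  53.]
elbow 75 [ 0.14  1.11  2.39  3.32  1.66 -1.51] 0.0000 [558.  36.  53.]
```

```bash
cat > sim.py <<'E'
from ik import *
P=np.array([463,38,155.]); 
for y1 in (.3,.4,.5):
    q=np.array([.121,.181,2.357,-.826,.133,2.536]); mx=0; out=[]
    path=[(30-k*2,-.04) for k in range(1,6)]+[(20,-.04+(y1+.04)*k/6) for k in range(1,7)]+[(20+k*2,y1) for k in range(1,15)]+[(48,y1-(y1+.04)*k/6) for k in range(1,7)]
    for i,(d,y) in enumerate(path):
        qn,er=ik(P,tool(np.radians(d),y),q); out.append((d,round(y,2),qn.round(2).tolist(),round(er,4),abs(qn-q).max().round(2))); q=qn
    print(y1); [print(o) for o in out[4::3]]
E
python3 sim.py
```

```text
0.3
(20, -0.04, [0.08, 0.19, 2.25, -0.12, 0.36, 1.8], np.float64(0.0), np.float64(0.05))
(20, 0.13, [0.03, 0.19, 2.25, 0.09, 0.36, 1.39], np.float64(0.0), np.float64(0.14))
(20, 0.3, [-0.01, 0.19, 2.25, 0.28, 0.39, 1.01], np.float64(0.0), np.float64(0.12))
(26, 0.3, [-0.04, 0.18, 2.31, 0.6, 0.26, 0.68], np.float64(0.0), np.float64(0.14))
(32, 0.3, [-0.07, 0.19, 2.37, 1.3, 0.2, -0.05], np.float64(0.0), np.float64(0.29))
(38, 0.3, [-0.11, 0.21, 2.43, 2.04, 0.28, -0.81], np.float64(0.0), np.float64(0.21))
(44, 0.3, [-0.14, 0.26, 2.49, 2.37, 0.44, -1.18], np.float64(0.0), np.float64(0.09))
(48, 0.24, [-0.12, 0.31, 2.53, 2.62, 0.57, -1.37], np.float64(0.0), np.float64(0.15))
(48, 0.07, [0.04, 0.31, 2.55, 3.09, 0.55, -1.55], np.float64(0.0), np.float64(0.16))
0.4
(20, -0.04, [0.08, 0.19, 2.25, -0.12, 0.36, 1.8], np.float64(0.0), np.float64(0.05))
(20, 0.18, [0.02, 0.19, 2.25, 0.15, 0.36, 1.28], np.float64(0.0), np.float64(0.17))
(20, 0.4, [-0.04, 0.19, 2.24, 0.37, 0.42, 0.81], np.float64(0.0), np.float64(0.14))
(26, 0.4, [-0.08, 0.19, 2.3, 0.71, 0.32, 0.45], np.float64(0.0), np.float64(0.1
[... 483 characters left out ...]
loat64(0.0), np.float64(0.05))
(20, 0.23, [0.01, 0.19, 2.25, 0.21, 0.37, 1.16], np.float64(0.0), np.float64(0.21))
(20, 0.5, [-0.07, 0.2, 2.23, 0.44, 0.45, 0.63], np.float64(0.0), np.float64(0.16))
(26, 0.5, [-0.11, 0.2, 2.29, 0.76, 0.37, 0.28], np.float64(0.0), np.float64(0.13))
(32, 0.5, [-0.16, 0.21, 2.34, 1.2, 0.36, -0.2], np.float64(0.0), np.float64(0.17))
(38, 0.5, [-0.22, 0.23, 2.4, 1.62, 0.42, -0.66], np.float64(0.0), np.float64(0.14))
(44, 0.5, [-0.28, 0.28, 2.44, 1.9, 0.54, -0.99], np.float64(0.0), np.float64(0.1))
(48, 0.41, [-0.26, 0.32, 2.5, 2.21, 0.61, -1.22], np.float64(0.0), np.float64(0.2))
(48, 0.14, [-0.03, 0.31, 2.54, 2.91, 0.55, -1.48], np.float64(0.0), np.float64(0.25))
```

Call:
jog_arm([
  [-0.3,[0,0,0],[0,-0.08,0]],
  [-0.3,[0,0,0],[0,-0.08,0]],
  [-0.3,[0,0,0],[0,-0.062,0]],
  [-0.3,[0,0,0],[0.0383,0,-0.1053]],
  [-0.3,[0,0,0],[0.0383,0,-0.1053]],
  [-0.3,[0,0,0],[0.0383,0,-0.1053]],
  [-0.3,[0,0,0],[0.0383,0,-0.1053]],
  [-0.3,[0,0,0],[0.0383,0,-0.1053]],
  [-0.3,[0,0,0],[0,0,0]],
])

```text
t: 17.2
ee_pos: [461.7, 33.7, 156.3]
orientation: [-3.003, -0.562, -0.59]
ft_force: [1.1, -0.9, -1.0]
width: 40.9
grasp_force: 30.0
```

Call:
jog_arm([
  [-0.3,[0,0,0],[0,0.035,0]],
  [-0.3,[0,0,0],[0,0.035,0]],
  [-0.3,[0,0,0],[0,0.035,0]],
  [-0.3,[0,0,0],[0,0.035,0]],
  [-0.3,[0,0,0],[0,0.035,0]],
  [-0.3,[0,0,0],[0,0.035,0]],
  [-0.3,[0,0,0],[0,0.035,0]],
  [-0.3,[0,0,0],[0,0.035,0]],
  [-0.3,[0,0,0],[0,0.035,0]],
  [-0.3,[0,0,0],[0,0.035,0]],
])

```text
t: 18.2
ee_pos: [461.5, 34.0, 156.1]
orientation: [-2.851, -0.537, -0.98]
ft_force: [-0.3, 0.6, -1.7]
width: 40.9
grasp_force: 30.0
```

```bash
python3 st.py
```

```text
t 18.2 ee [461.5  34.  156.1] q [-0.125  0.207  2.43   1.946  0.28  -0.804] grip 29.997257888317108
toolx [0.734 0.301 0.609] tooly [ 0.352 -0.935  0.038] toolz [ 0.581  0.186 -0.793]
eye [531.1  63.3 232. ]
pre [-16.9  31.6  41.6]
elbow [-22.9  37.   75.1]
```

Call:
jog_arm([
  [-0.3,[0,0,0],[0,0.035,0]],
  [-0.3,[0,0,0],[0,0.035,0]],
  [-0.3,[0,0,0],[0,0.035,0]],
  [-0.3,[0,0,0],[0,0.035,0]],
  [-0.3,[0,0,0],[0,0.035,0]],
  [-0.3,[0,0,0],[-0.05,0,0.05]],
  [-0.3,[0,0,0],[-0.05,0,0.05]],
  [-0.3,[0,0,0],[-0.05,0,0.05]],
  [-0.3,[0,0,0],[-0.05,0,0.05]],
])

```text
t: 19.1
ee_pos: [461.3, 34.1, 155.9]
orientation: [-2.866, -0.215, -1.215]
ft_force: [0.6, 0.2, -0.4]
width: 40.8
grasp_force: 30.0
```

Call:
jog_arm([
  [-0.3,[0,0,0],[-0.05,0,0.05]],
  [-0.3,[0,0,0],[-0.05,0,0.05]],
  [-0.3,[0,0,0],[-0.05,0,0.05]],
  [-0.3,[0,0,0],[-0.04,0,0.03]],
  [-0.3,[0,0,0],[0,0,0]],
])

```text
t: 19.6
ee_pos: [461.6, 35.2, 156.0]
orientation: [2.834, -0.071, 1.209]
ft_force: [-0.8, 0.8, -0.3]
width: 40.8
grasp_force: 30.0
```

```bash
python3 st.py; python3 tip.py 2>/dev/null
```

```text
t 19.6 ee [461.6  35.2 156. ] q [ 0.188  0.284  2.52   3.593  0.491 -1.823] grip 29.997831881046295
toolx [ 0.691 -0.019  0.722] tooly [-0.066 -0.997  0.036] toolz [ 0.719 -0.073 -0.691]
eye [524.8  34.2 242.6]
pre [-17.8  -6.1  57.2]
elbow [-27.7  -7.7  90.2]
tip px nan nan 0 world [nan nan nan] tool [nan nan nan]
eye tool: xmax 120.5 y 0.10341243073002282 z -14.855533395424148
```

Call:
jog_arm([
  [-0.3,[-0.043,-0.015,0.143],[0,0,0]],
  [-0.3,[-0.043,-0.015,0.143],[0,0,0]],
  [-0.3,[-0.043,-0.015,0.143],[0,0,0]],
  [-0.3,[-0.043,-0.015,0.143],[0,0,0]],
  [-0.3,[0,0,0],[0,0,0]],
  [-0.3,[0,0,0],[0,0,0]],
])

```text
t: 20.25
ee_pos: [490.8, 35.6, 103.2]
orientation: [2.833, -0.069, 1.205]
ft_force: [-0.1, -1.0, 0.4]
width: 40.8
grasp_force: 30.0
```

```bash
python3 st.py; python3 - <<'E'
from h import *
o=get_obs(); im,P,d=cloud("wrist"); K=np.array(d["intrinsics"]); M=np.array(d["mount"])
r=R.from_rotvec(o["orientation"])
def proj(w=None,t=None):
    if t is None: t=r.inv().apply(np.array(w)-o["ee_pos"])
    c=M[:3,:3].T@(np.array(t)-M[:3,3]); return (K[0,0]*c[0]/c[2]+K[0,2],K[1,1]*c[1]/c[2]+K[1,2])
print("eye px",proj(t=[105.5,0,-14.3]),"tip",proj(w=[561.5,36.3,177.5]),"elbow",proj(w=[572.4,35.8,158]))
cv2.imwrite("pics/w8.png",im)
a=im.astype(int); m=(a[...,2]>a[...,1]+50)&(a[...,2]>a[...,0]+50); n,l,st,c=cv2.connectedComponentsWithStats(m.astype(np.uint8))
for i in range(1,n):
    if st[i,4]>3 and st[i,1]<200: print(st[i],c[i].round(1),np.nanmedian(P[l==i],0).round(1))
w=im[:140,200:360]; s=get_image("side")["image"][140:245,240:350]
cv2.imwrite("pics/b2.png",np.hstack([cv2.resize(w,(400,350)),cv2.resize(s,(367,350),interpolation=cv2.INTER_CUBIC)]))
E
```

```text
t 20.25 ee [490.8  35.6 103.2] q [ 0.171  0.493  2.474  3.476  0.639 -1.704] grip 29.997433125972748
toolx [ 0.693 -0.017  0.721] tooly [-0.065 -0.997  0.039] toolz [ 0.718 -0.074 -0.692]
eye [554.1  34.8 189.7]
pre [ 0.1 -1.5 -0.5]
elbow [-9.7 -3.2 32.6]
eye px (np.float64(279.538658453767), np.float64(46.92853892027884)) tip (np.float64(274.4844163719543), np.float64(61.29804496630152)) elbow (np.float64(273.3144640368397), np.float64(82.5637674562009))
[268  54  13  12 115] [274.4  59.6] [561.3  36.1 178.3]
[196  58  14  40  69] [202.4  77.4] [613.1  81.9 132.8]
[ 234   82   92   23 2101] [279.2  93. ] [539.7  35.4 176.1]
```

View pics/b2.png

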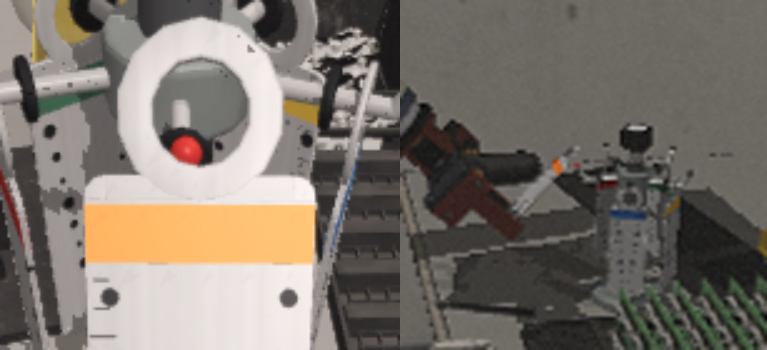

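In the left half, the red tip shows through the hole, slightly left of and below the middle (as expected at 46° tilt). The measured tip (561.3, 36.1, 178.3) matches my estimate.

Call:
jog_arm([
  [-0.3,[0,-0.016,0],[0,0,0]],
  [-0.3,[-0.014,-0.003,0.055],[0,0,0]],
  [-0.3,[-0.014,-0.003,0.055],[0,0,0]],
  [-0.3,[-0.014,-0.003,0.055],[0,0,0]],
  [-0.3,[0,0,0],[0,0,0]],
])

```text
t: 20.85
ee_pos: [500.7, 37.1, 88.0]
orientation: [2.832, -0.068, 1.205]
ft_force: [1.0, 0.3, 0.4]
width: 41.3
grasp_force: 30.0
```

Call:
jog_arm([
  [-0.3,[-0.014,-0.003,0.055],[0,0,0]],
  [-0.3,[-0.014,-0.003,0.055],[0,0,0]],
  [-0.3,[-0.014,-0.003,0.055],[0,0,0]],
  [-0.3,[0,0,0],[0,0,0]],
])

```text
t: 21.25
ee_pos: [509.7, 36.7, 73.6]
orientation: [2.832, -0.068, 1.206]
ft_force: [0.3, -0.0, -1.5]
width: 40.8
grasp_force: 30.0
```

```bash
python3 st.py
```

```text
t 21.25 ee [509.7  36.7  73.6] q [ 0.165  0.596  2.434  3.444  0.7   -1.672] grip 29.997442066669464
toolx [ 0.693 -0.016  0.721] tooly [-0.065 -0.997  0.04 ] toolz [ 0.718 -0.075 -0.692]
eye [573.   36.1 160. ]
pre [  8.5   2.1 -34.4]
elbow [-1.4  0.4 -1.4]
```

Call:
jog_arm([
  [-0.3,[0.0125,0,0.0732],[0,0.089,0]],
  [-0.3,[0.0125,0,0.0732],[0,0.089,0]],
  [-0.3,[0.0125,0,0.0732],[0,0.089,0]],
  [-0.3,[0.0125,0,0.0732],[0,0.089,0]],
  [-0.3,[0.0125,0,0.0732],[0,0.089,0]],
  [-0.3,[0,0,0],[0,0,0]],
])

```text
t: 21.85
ee_pos: [541.9, 33.9, 55.4]
orientation: [2.576, -0.049, 1.673]
ft_force: [0.4, -0.2, -1.3]
width: 41.0
grasp_force: 30.0
```

```bash
python3 st.py
```

```text
t 21.85 ee [541.9  33.9  55.4] q [ 0.173  0.972  2.429  3.378  1.405 -1.55 ] grip 29.997591376304626
toolx [0.407 0.011 0.913] tooly [-0.065 -0.997  0.041] toolz [ 0.911 -0.076 -0.405]
eye [572.1  36.2 158.2]
pre [ 21.7   2.2 -29.4]
elbow [ 1.2  0.5 -1.7]
```

Call:
jog_arm([
  [0,[0,0,0],[0,0,0]],
  [0.5,[0,0,0],[0,0,0]],
  [1,[0,0,0],[0,0,0]],
  [1,[0,0,0],[0,0,0]],
  [1,[0,0,0],[0,0,0]],
  [1,[0,0,-0.1],[0,0,0]],
  [1,[0,0,-0.15],[0,0,0]],
  [1,[0,0,-0.15],[0,0,0]],
  [1,[0,0,-0.1],[0,0,0]],
  [1,[0,0,0],[0,0,0]],
])

```text
t: 22.85
ee_pos: [495.0, 38.1, 78.2]
orientation: [2.576, -0.048, 1.674]
ft_force: [0.5, 0.5, -0.4]
width: 87.9
grasp_force: 0.0
```

Call:
jog_arm([
  [1,[0,0,0],[0,0,0]],
  [1,[0,0,0],[0,0,0]],
  [1,[0,0,0],[0,0,0]],
  [1,[0,0,0],[0,0,0]],
  [1,[0,0,0],[0,0,0]],
  [1,[0,0,0],[0,0,0]],
  [1,[0,0,0],[0,0,0]],
  [1,[0,0,0],[0,0,0]],
  [1,[0,0,0],[0,0,0]],
  [1,[0,0,0],[0,0,0]],
])

```text
t: 23.85
ee_pos: [496.8, 37.8, 78.2]
orientation: [2.574, -0.05, 1.677]
ft_force: [0.2, 0.2, 0.1]
width: 87.7
grasp_force: 0.0
```

Call:
jog_arm([
  [1,[0,0,0],[0,0,0]],
  [1,[0,0,0],[0,0,0]],
  [1,[0,0,0],[0,0,0]],
  [1,[0,0,0],[0,0,0]],
  [1,[0,0,0],[0,0,0]],
  [1,[0,0,0],[0,0,0]],
  [1,[0,0,0],[0,0,0]],
  [1,[0,0,0],[0,0,0]],
  [1,[0,0,0],[0,0,0]],
  [1,[0,0,0],[0,0,0]],
])

```text
t: 24.85
ee_pos: [496.8, 37.8, 78.2]
orientation: [2.574, -0.05, 1.677]
ft_force: [0.3, -0.1, 0.3]
width: 88.4
grasp_force: 0.0
```

Call:
jog_arm([
  [1,[0,0,0],[0,0,0]],
  [1,[0,0,0],[0,0,0]],
  [1,[0,0,0],[0,0,0]],
  [1,[0,0,0],[0,0,0]],
  [1,[0,0,0],[0,0,0]],
  [1,[0,0,0],[0,0,0]],
  [1,[0,0,0],[0,0,0]],
  [1,[0,0,0],[0,0,0]],
  [1,[0,0,0],[0,0,0]],
  [1,[0,0,0],[0,0,0]],
])

```text
t: 25.85
ee_pos: [496.8, 37.8, 78.2]
orientation: [2.574, -0.05, 1.677]
ft_force: [-0.5, 0.2, 0.0]
width: 87.5
grasp_force: 0.0
```

```bash
python3 - <<'E'
from h import *
o=get_obs(); print(o["t"],o["ee_pos"],o["qpos"],o["ft_force"],o["width"])
a1,P,d=cloud("wrist"); cv2.imwrite("pics/w9.png",a1)
a=a1.astype(int); m=(a[...,2]>a[...,0]+90)&(a[...,1]<a[...,2]-30)&(a[...,1]>a[...,0]+20)&(P[...,2]>60)
q=P[m]; q=q[(abs(q[:,1]-35)<60)&(q[:,0]<640)]; print(len(q),np.median(q,0),q.min(0),q.max(0))
m=(abs(P[...,1]-35)<25)&(abs(P[...,0]-578)<14)&(P[...,2]>20)&(P[...,2]<170); q=P[m]
for z in range(20,170,15):
    s=q[(q[:,2]>z)&(q[:,2]<z+15)]
    if len(s): print(z,len(s),np.median(s,0).round(1),s[:,1].min().round(1),s[:,1].max().round(1))
E
```

```text
25.85 [496.79666593  37.78004281  78.19108724] [ 0.22473272  0.97198421  2.52775651  3.42302153  1.49958561 -1.50804695] [-0.54197623  0.18631957  0.01682209] 87.49211486596508
2381 [407.65409849  22.84322263 138.75652037] [402.93801131 -11.20175278 126.17483059] [580.49133948  57.11534786 148.2103302 ]
20 133 [568.5  36.6  33.6] 15.4 56.1
35 734 [569.   36.   42.7] 15.1 56.8
50 816 [570.4  36.3  57.7] 15.0 56.6
65 898 [571.6  36.   72.8] 15.2 56.9
80 1010 [572.9  36.3  87.7] 15.3 56.8
95 1129 [574.2  36.2 102.7] 15.3 57.1
110 1264 [575.5  36.4 117.8] 15.2 57.2
125 1427 [576.7  36.4 132.8] 15.4 57.2
140 745 [578.2  35.9 146.2] 16.3 55.5
155 644 [578.8  37.1 160.4] 22.6 50.2
```

Call:
jog_arm([
  [1,[0,0,-0.1],[0,0,0]],
  [1,[0,0,-0.1],[0,0,0]],
  [1,[0,0,0],[0,0,0]],
  [1,[0,0,0],[0,0,0]],
  [1,[0,0,0],[0,0,0]],
  [1,[0,0,0],[0,0,0]],
  [1,[0,0,0],[0,0,0]],
  [1,[0,0,0],[0,0,0]],
  [1,[0,0,0],[0,0,0]],
  [1,[0,0,0],[0,0,0]],
])

```text
t: 26.9
ee_pos: [478.6, 39.3, 86.3]
orientation: [2.574, -0.05, 1.677]
ft_force: [-0.2, -0.5, -0.7]
width: 87.8
grasp_force: 0.0
```

```bash
cat > hang.py <<'E'
from h import *
for k in range(4):
    a1,P,d=cloud("wrist")
    m=(abs(P[...,1]-35)<19)&(abs(P[...,0]-578)<18)&(P[...,2]>30)&(P[...,2]<145); q=P[m]
    print(np.polyfit(q[:,2],q[:,0],1).round(4),np.median(q,0).round(1),get_obs()["t"])
E
python3 hang.py
```

```text
[-5.340000e-02  5.877119e+02] [582.5  35.1  99.8] 26.95
[-3.800000e-03  5.797549e+02] [579.4  35.   99.1] 27.0
[4.470000e-02 5.719434e+02] [576.2  35.1  98.6] 27.05
[7.800000e-02 5.665499e+02] [574.1  35.   98.2] 27.1
```

Call:
jog_arm([
  [1,[0,0,0],[0,0,0]],
  [1,[0,0,0],[0,0,0]],
  [1,[0,0,0],[0,0,0]],
  [1,[0,0,0],[0,0,0]],
  [1,[0,0,0],[0,0,0]],
  [1,[0,0,0],[0,0,0]],
  [1,[0,0,0],[0,0,0]],
  [1,[0,0,0],[0,0,0]],
  [1,[0,0,0],[0,0,0]],
  [1,[0,0,0],[0,0,0]],
])

```text
t: 28.1
ee_pos: [478.6, 39.3, 86.3]
orientation: [2.574, -0.05, 1.677]
ft_force: [-0.0, 0.8, -0.2]
width: 87.7
grasp_force: 0.0
```

Call:
jog_arm([
  [1,[0,0,0],[0,0,0]],
  [1,[0,0,0],[0,0,0]],
  [1,[0,0,0],[0,0,0]],
  [1,[0,0,0],[0,0,0]],
  [1,[0,0,0],[0,0,0]],
  [1,[0,0,0],[0,0,0]],
  [1,[0,0,0],[0,0,0]],
  [1,[0,0,0],[0,0,0]],
  [1,[0,0,0],[0,0,0]],
  [1,[0,0,0],[0,0,0]],
])

```text
t: 29.1
ee_pos: [478.6, 39.3, 86.2]
orientation: [2.574, -0.05, 1.677]
ft_force: [-0.5, 0.3, -0.2]
width: 88.0
grasp_force: 0.0
```

Call:
jog_arm([
  [1,[0,0,0],[0,0,0]],
  [1,[0,0,0],[0,0,0]],
  [1,[0,0,0],[0,0,0]],
  [1,[0,0,0],[0,0,0]],
  [1,[0,0,0],[0,0,0]],
  [1,[0,0,0],[0,0,0]],
  [1,[0,0,0],[0,0,0]],
  [1,[0,0,0],[0,0,0]],
  [1,[0,0,0],[0,0,0]],
  [1,[0,0,0],[0,0,0]],
])

```text
t: 30.1
ee_pos: [478.5, 39.3, 86.2]
orientation: [2.574, -0.05, 1.677]
ft_force: [0.8, 0.2, 0.3]
width: 87.7
grasp_force: 0.0
```

Call:
jog_arm([
  [1,[0,0,0],[0,0,0]],
  [1,[0,0,0],[0,0,0]],
  [1,[0,0,0],[0,0,0]],
  [1,[0,0,0],[0,0,0]],
  [1,[0,0,0],[0,0,0]],
  [1,[0,0,0],[0,0,0]],
  [1,[0,0,0],[0,0,0]],
  [1,[0,0,0],[0,0,0]],
  [1,[0,0,0],[0,0,0]],
  [1,[0,0,0],[0,0,0]],
])

```text
t: 31.1
ee_pos: [478.6, 39.3, 86.3]
orientation: [2.574, -0.05, 1.677]
ft_force: [-0.0, 0.6, 0.2]
width: 87.4
grasp_force: 0.0
```

```bash
sed -i 's/range(4)/range(8)/' hang.py; python3 hang.py
```

```text
[1.300000e-03 5.789213e+02] [579.   35.1  99.1] 31.15
[1.100000e-03 5.789162e+02] [579.   35.1  99.1] 31.2
[1.500000e-03 5.788887e+02] [579.   35.1  99.1] 31.25
[1.300000e-03 5.788973e+02] [579.  35.  99.] 31.3
[1.600000e-03 5.788741e+02] [579.   35.1  99. ] 31.35
[9.000000e-04 5.788902e+02] [579.  35.  99.] 31.4
[1.200000e-03 5.788976e+02] [579.  35.  99.] 31.45
[9.000000e-04 5.789224e+02] [579.   35.1  98.9] 31.5
```

The gauge is at rest and hanging vertically.

```bash
python3 -c "
from workcell import close_job
print(close_job())"
```

```text
the job is handed in; nothing more can be done
None
```

The gauge hangs still and vertical (within about 0.002 rad) by its eye on the empty hook, which last measured about 0.04 rad off pointing straight at you. The job was handed in at about 31.5 s of the 72 s, and no verdict came back.

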